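Take a processor temperature with a contact thermometer pen

ROBOT

A 6-joint arm with a two-finger parallel gripper is mounted at the origin on the work surface. World frame = base frame: x ahead of the robot, y to its left, z up, the work surface at z = 0. Lengths are in m, angles in rad, forces in N, time in s.
With the tool pointing down it reaches from about 0.425 to 0.95 m from the base axis. Payload 3.5 kg.
Tool frame: the origin (TCP) lies on the centre line of the jaws, within the pads' length; the fingertips stand 19 mm ahead of it and the grasp point (between the pads) is the TCP; z points along the fingers, y is the line along which they close (so a half turn about z gives the same grasp; the last joint's range is limited). The gripper opens to 85 mm and grips with 20 to 120 N. Pads are 22 mm wide; open, the fingers measure 114 mm over their backs; the gripper's body (76 mm by 85 mm) begins 54 mm behind the grasp point. The pads swing forward as they close: fully open they stand 13 mm farther back than shut.
Start: joints at [-1.262, 0.286, 1.577, -0, 1.279, -0.15], TCP at [0.299, -0.605, 0.25] pointing down, gripper open.
Joint ranges: [-2.77, 2.77], [-0.9, 2.22], [0.21, 2.48], [-1.53, 4.67], [0.24, 2.81], [-2.84, 2.84]. Speed limits (rad/s): [2.79, 2.79, 3.14, 3.14, 3.14, 3.14].

INTERFACE

Orientations are given as a unit quaternion [x, y, z, w].
In Python, from plant import ctrl, imaging gives the robot as it stands. The module is installed in compiled form; this text tells all that it offers.
- The arm moves only by the shell command python3 -m handwheel 'ROWS' [OPENING] [FORCE]. ROWS is JSON, one flat list of numbers, 6 for each row, row after row: the shift along the world's x, y, z in units of 150 mm (1.0 is 150 mm), then the turn, a rotation vector about the world's x, y, z in units of 90 degrees (1.0 is 90 degrees). In form: [tx, ty, tz, rx, ry, rz, tx, ty, tz, rx, ry, rz, ...]. A call has 1 to 5 rows; each row shifts and turns the commanded pose from where the row before left it; what a row does not reach is not made up. A row lasts 1/12 s, in which the tool goes at most 41.7 mm and 7.16 degrees, less where a joint would pass 70% of its speed; a pose out of reach is approached as far as the arm can. A call with a number of a shift or a turn outside -1 to 1 is refused whole. A call with a gripper value outside its range is refused whole. OPENING is the opening, from 0 (shut) to 1 (fully open), set as the call begins (- or left out, the last holds). The fingers move at their own pace and stop on an object; FORCE is the grip in N (left out, the last holds). Time passes only in rows, so rows that do not move let the fingers close. It gives the time, the measured TCP pose, the force, the opening and the grip force at its end, in the units of the state.
- ctrl.get_state(): the state, without advancing time (a new reading comes with each control period).
- imaging.read_camera(name): name is "scene" or "side" or "wrist"; returns (picture, depth): 480x640x3 uint8, blue, green, red; 480x640 float32, m along the optical axis (not along the pixel's ray), 0 where there is no reading.
- imaging.get_calibration(name): a dict with "fovy" (degrees; the focal length in pixels is half the picture's height over the tangent of half this angle, whatever the lens; pixels are square), "cx", "cy" (the principal point, pixels), "distortion" ([k1, k2, p1, p2, k3] as OpenCV has them; the pictures are not rectified), "R" (3x3) and "t" (3): a world point X has camera coordinates R X + t. Camera axes: x right, y down, z forward; pixel columns grow to the right and rows downward; lengths in m; the calibration is good to about 2 mm. A picture is of the moment at which its call begins: read the wrist's pose just before it. get_calibration takes no time and is no camera call; for the wrist camera it gives the pose at the moment of the call.
- ctrl.sign_off(): hands the job in; it is judged then, once.
The state is a dict: "time": time; "qpos": joint angles; "dq": joint speeds; "joint_efforts": joint torques, N m; "eef_pos": TCP position; "tcp_rot": TCP orientation; "contact_force": force on the tool from outside, world axes, zero at the start; "wrist_torque": the same for the moment, N m; "opening": opening from 0.0 (shut) to 1.0 (fully open); "finger_force": force on a finger pad.
Only numpy, scipy, OpenCV 4.12 (cv2) and the standard library are available. Lean on these libraries where they do the work, as an engineer would, in place of code of your own. Each camera call takes 0.05 s, during which the arm holds its last target. There are 200 camera calls.

TASK

Swing the keeper bar of the board fixture down over the edge of the circuit board until it snaps home in its catch. Then draw the thermometer pen out of its slanted stand and hold it upright, foot down, with the sprung foot pressed lightly (about half its travel, never hard against its stop) on the middle of the square metal lid of the big processor chip. Finish like that, still holding the pen steady in the gripper, and do not disturb the board in its fixture or the other things on the bench.

Things in the scene. Friction and masses are not known exactly. Their poses are not given: they have to be found in the camera images.
- fixture: Board fixture fixed to the bench: dark steel base 168 x 192 x 12 mm, aluminium ledges (tops 20 mm up) and lips holding the board. Origin on the bench under the board's middle; x away from the robot at yaw 0 (yaw within 0.3), y along the board's 150 mm side, z up. Tallest part: the catch, two cheeks up to 46 mm at x -60 to -72, y -60 to -92 mm; the bar drops into the 13 mm gap between them.
- keeper_hinge (a point): Centre of the hinge pin of the keeper bar, at fixture x = 72 mm, y = -73 mm, z = 28 mm. The pin runs along the fixture's y; this point has the fixture's axes and does not move with the bar.
- keeper (a joint): Angle of the keeper, an aluminium bar 12 mm wide, 10 thick, reaching 170 mm from its hinge. 0 = shut: level over the board's -y edge, free end to the fixture's -x, against its stop. It grows as the free end rises; 1.57 = upright, 1.9 = stop. Friction holds it. At 0.13 a sprung ball in the catch resists, 4.5 N at the tab; pushed on, it snaps over the bar below 0.025 and holds it at 0.
- keeper_tab (a point): Middle of the top face of the thumb tab (26 mm along the bar, 24 wide, 6 thick) at the keeper bar's free end: 157 mm from the hinge, 4.8 mm above the hinge line. z: normal of that face (up when shut; away from the robot when the bar is upright), x: along the bar to the hinge. Shut, it lies at fixture x -85, y -73, z 32.8 mm.
- board: Loose green circuit board, 110 x 150 x 2 mm, 150 g, lying on the fixture's ledges with 1 mm of play; origin at the centre of its underside, 20 mm above the bench, axes as the fixture's. Its parts stand at most 9 mm above its top face.
- chip (a point): The marked spot: centre of the top face of the square metal lid (20 x 20 mm) of the processor, the biggest black chip (34 x 34 mm) on the board; board x = 10 mm, y = 18 mm, 25.5 mm above the bench. z up.
- stand: The pen's slanted stand, fixed to the bench left or right of the fixture: dark steel base 100 x 90 x 10 mm, steel pocket leaning 25 degrees, its top towards the robot (the stand's -x; yaw within 0.25). Origin: centre of the base's underside, z up. The pen sits 30 mm deep in the pocket with 1.2 mm of play; draw it out along its own axis by at least 75 mm.
- pen: Cordless thermometer pen, grey plastic, 150 mm long, about 60 g, leaning foot down in the stand. Origin: centre of the foot's face (foot out); z from foot to top, y across the broad face, x out of the display. Body z 35 to 150 mm, 16 mm (x) by 24 mm (y); tapered nose below, z 11 to 35. In the stand z 35 to 65 is in the pocket (33 mm wide along y): grip across the 24 mm at z 90 to 105.
- foot (a joint): How far the pen's sprung foot (8 mm disc) is pushed in, 0 to 0.008 m: 0 = out, 0.008 = hard against its stop. The spring pushes with 0.8 N at the start and 0.4 N more per mm (2.4 N at 4 mm, 4 N at 8 mm).
- tip (a point): Centre of the foot's contact face; it moves with the foot. Foot out, it is the pen's origin; axes as the pen's.
- spool: Bystander: metal solder spool standing on its end, 56 mm in diameter, 46 mm high; origin at its underside. It stands on the other side of the fixture from the stand.
- jar: Bystander: small closed jar, 38 mm in diameter, 34 mm high, beyond the fixture; origin at its underside.
- driver: Bystander: screwdriver lying on the bench beyond the fixture, 150 mm long.
- tweezers: Bystander: steel tweezers lying on the bench left of and beyond the fixture, about 125 mm long, 6 mm high.
There are look-alikes about, which are no part of the job. There is more than one size of the pen; the one meant has the size given above.

How it is judged:
By the outcome, as a careful person would: the job done as asked, in the order asked, and still so for the second after the job is handed in, while the arm keeps its last pose, push and grip.
It also fails if it takes over 61 s, if anything falls off the work surface, if the arm or the gripper's body presses on something with over 40 N, if the wrist force passes 120 N, or if a joint passes its speed limit or range.

## Working session

There is one attempt and no reset: what is moved stays moved. The work goes in short steps, Python scripts to look and compute and a shell command to move; the robot and the scene stay as the last step left them, time stands still between calls to the robot, and variables do not carry over. Pictures are saved under pics/ and viewed, at most 10 in all, crops included, and the job is handed in when it is done.

```bash
mkdir -p pics; cat > h.py <<'E'
import numpy as np, cv2
from plant import ctrl, imaging
def K(c):
    f=240/np.tan(np.radians(c["fovy"])/2); return np.array([[f,0,c["cx"]],[0,f,c["cy"]],[0,0,1]])
def grab(n):
    c=imaging.get_calibration(n); p,d=imaging.read_camera(n); return p,d,c
def ray(c,uv):
    n=cv2.undistortPoints(np.array(uv,float).reshape(-1,1,2),K(c),np.array(c["distortion"])).reshape(-1,2)
    R=np.array(c["R"]);t=np.array(c["t"]); return -R.T@t,(np.c_[n,np.ones(len(n))])@R
def plane(c,uv,z):
    o,d=ray(c,uv); return o+d*((z-o[2])/d[:,2])[:,None]
def deproj(c,d,uv):
    o,r=ray(c,uv); return np.array([o+r[i]*d[int(v),int(u)] for i,(u,v) in enumerate(uv)])
def tri(c1,u1,c2,u2):
    o1,d1=ray(c1,[u1]);o2,d2=ray(c2,[u2]);d1=d1[0];d2=d2[0]
    s=np.linalg.lstsq(np.c_[d1,-d2],o2-o1,rcond=None)[0]; a=o1+d1*s[0];b=o2+d2*s[1]; return (a+b)/2,np.linalg.norm(a-b)
def proj(c,X):
    r=cv2.Rodrigues(np.array(c["R"]))[0]; return cv2.projectPoints(np.array(X,float).reshape(-1,1,3),r,np.array(c["t"]),K(c),np.array(c["distortion"]))[0].reshape(-1,2)
E
python3 - <<'E'
from h import *
import pickle
for n in ["scene","side"]:
    p,d,c=grab(n); cv2.imwrite(f"pics/{n}0.png",p); pickle.dump((p,d,c),open(n+"0.pkl","wb")); print(n,c["fovy"],-np.array(c["R"]).T@c["t"])
print(ctrl.get_state())
E
```

```text
scene 48.13281951238067 [1.24806624 0.44251898 1.09838713]
side 56.491847678215535 [0.15468105 0.81539226 0.59335811]
{'time': 0.1, 'qpos': array([-1.26202127e+00,  2.87135205e-01,  1.57806663e+00,  2.13953896e-05,
        1.27857061e+00, -1.50015321e-01]), 'dq': array([-8.98119907e-05, -9.21749637e-04, -2.74908934e-03, -8.83604447e-04,
       -2.12640305e-03,  5.99559486e-04]), 'joint_efforts': array([ 1.93234082e-03, -4.07290113e+01, -2.93700331e+01, -1.35316618e-04,
        3.36457037e-03,  5.20750536e-07]), 'eef_pos': array([ 0.29878249, -0.60464705,  0.24902717]), 'tcp_rot': array([ 9.73804225e-01,  2.27385452e-01, -7.62161372e-05, -1.08727252e-03]), 'contact_force': array([ 0.31089838, -0.27880724,  0.2299134 ]), 'wrist_torque': array([ 0.02222401,  0.0462686 , -0.02006242]), 'finger_force': 0.0, 'opening': 0.9960623470571958}
```

View pics/scene0.png

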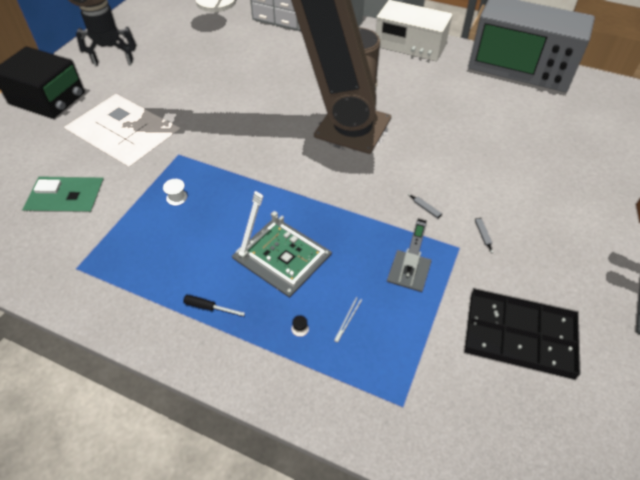

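View pics/side0.png

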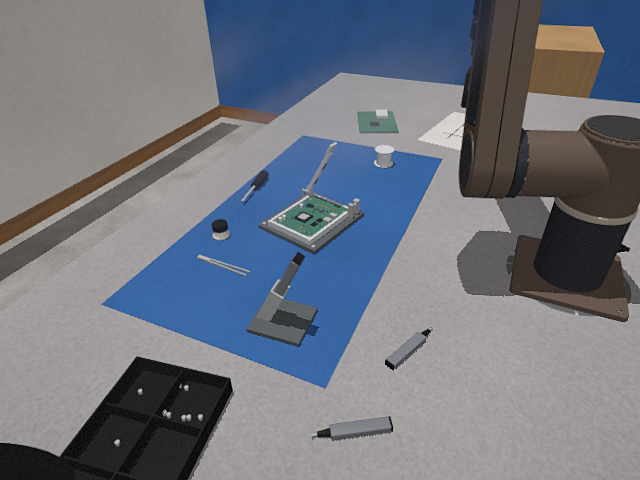

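Scene picture: the fixture with its board is at (285,255), its lid at (287,257). The keeper stands up from (245,252) to its tab at (257,198). The pen stand is at (410,268). There are three pens: one in the stand (418,235), and two lying loose at (425,205) and (485,233). The one meant is the one leaning in the stand. The board at (62,195) is a decoy. An enlarged crop will confirm this.

```bash
python3 - <<'E'
from h import *
import pickle
S=pickle.load(open("scene0.pkl","rb"));D=pickle.load(open("side0.pkl","rb"))
a=cv2.resize(S[0][185:315,230:440],None,fx=3.8,fy=3.8,interpolation=cv2.INTER_CUBIC)[:, :800]
cv2.imwrite("pics/cropA.png",a)
b=cv2.resize(D[0][135:355,240:400],None,fx=2.7,fy=2.7,interpolation=cv2.INTER_CUBIC);cv2.imwrite("pics/cropB.png",b)
for n,(p,d,c),uvs in [("scene",S,[(287,257),(257,198),(243,252),(421,222),(416,240),(410,285),(425,205),(485,233),(175,198),(300,325)]),("side",D,[(303,216),(333,148),(309,192),(299,258),(290,273),(283,335),(408,350),(355,430)])]:
    for u,x in zip(uvs,deproj(c,d,uvs)): print(n,u,x.round(3))
E
```

```text
scene (287, 257) [0.555 0.046 0.024]
scene (257, 198) [ 0.524 -0.04   0.171]
scene (243, 252) [ 0.594 -0.055  0.036]
scene (421, 222) [0.424 0.331 0.155]
scene (416, 240) [0.446 0.332 0.114]
scene (410, 285) [0.499 0.349 0.009]
scene (425, 205) [0.236 0.306 0.012]
scene (485, 233) [0.267 0.478 0.012]
scene (175, 198) [ 0.496 -0.326  0.017]
scene (300, 325) [0.72  0.16  0.035]
side (303, 216) [0.556 0.044 0.024]
side (333, 148) [ 0.516 -0.041  0.166]
side (309, 192) [ 0.586 -0.054  0.029]
side (299, 258) [0.416 0.333 0.156]
side (290, 273) [0.428 0.342 0.129]
side (283, 335) [0.435 0.369 0.009]
side (408, 350) [0.231 0.318 0.012]
side (355, 430) [0.262 0.481 0.011]
```

View pics/cropA.png

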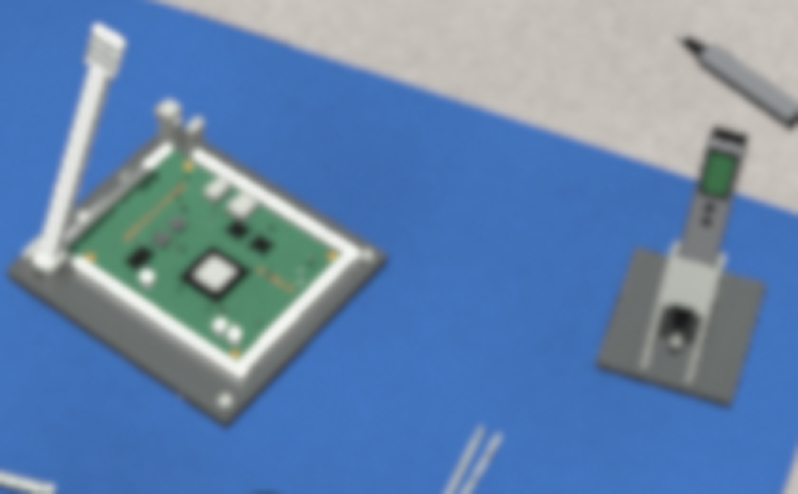

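View pics/cropB.png

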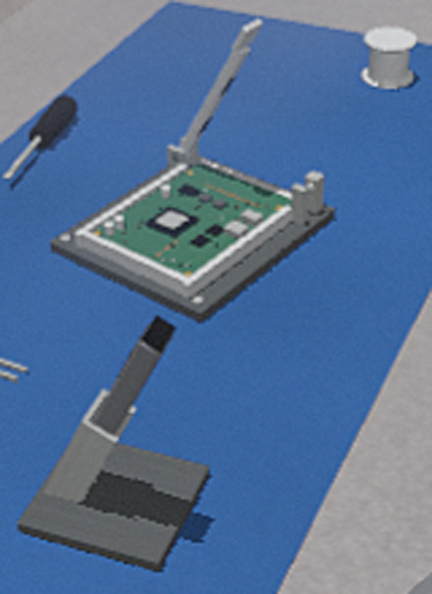

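Crops: the fixture has its hinge at scene (243,252), the tab at (257,197) and the catch cheeks at (275,216). The pen in the stand shows its display on the side away from the robot. Depth agrees between the two views, so I'll measure poses roughly and work out the wrist view.

```bash
python3 - <<'E'
from h import *
import pickle
from scipy.spatial.transform import Rotation as Ro
S=pickle.load(open("scene0.pkl","rb"));D=pickle.load(open("side0.pkl","rb"))
for n,(p,d,c),box in [("scene",S,(240,215,335,295)),("side",D,(260,185,365,250))]:
    x0,y0,x1,y1=box; hsv=cv2.cvtColor(p,cv2.COLOR_BGR2HSV); m=np.zeros(p.shape[:2],np.uint8)
    m[y0:y1,x0:x1]=cv2.inRange(hsv,(55,60,40),(90,255,255))[y0:y1,x0:x1]
    k,_=cv2.findContours(cv2.morphologyEx(m,cv2.MORPH_CLOSE,np.ones((7,7))),cv2.RETR_EXTERNAL,cv2.CHAIN_APPROX_NONE); k=max(k,key=cv2.contourArea).reshape(-1,2)
    X=plane(c,k,0.022); r=cv2.minAreaRect((X[:,:2]*1000).astype(np.float32)); print(n,r, "area",len(k))
    # pen: points by depth within stand region
    vv,uu=np.mgrid[200:300:1,380:440:1] if n=="scene" else np.mgrid[245:350:1,240:325:1]
    uv=np.c_[uu.ravel(),vv.ravel()]; P=deproj(c,d,uv); ok=(P[:,2]>.1)&(P[:,2]<.2); Q=P[ok]
    mu=Q.mean(0); w=np.linalg.svd(Q-mu)[2]; print(" pen pts",len(Q),mu.round(4),"axis",w[0].round(3),"top z",Q[:,2].max(),"ext",np.ptp((Q-mu)@w.T,axis=0).round(3))
    B=P[(P[:,2]>.005)&(P[:,2]<.014)]; r=cv2.minAreaRect((B[:,:2]*1000).astype(np.float32)); print(" base",r)
s=ctrl.get_state(); c=imaging.get_calibration("wrist"); o=-np.array(c["R"]).T@c["t"]
R=Ro.from_quat(s["tcp_rot"]); print("cam in tool",R.inv().apply(o-s["eef_pos"]),"cam axes in tool\n",(R.inv().as_matrix()@np.array(c["R"]).T).round(3),c["fovy"])
E
```

```text
scene ((539.6184692382812, 27.496986389160156), (142.84109497070312, 106.15953826904297), 75.55110931396484) area 151
 pen pts 291 [0.4366 0.333  0.1316] axis [ 0.47   0.035 -0.882] top z 0.16086462385908618 ext [0.068 0.024 0.022]
 base ((379.1419677734375, 308.58978271484375), (322.9736328125, 154.89996337890625), 16.870948791503906)
side ((540.7734375, 27.206314086914062), (143.75982666015625, 108.25906372070312), 76.05952453613281) area 159
 pen pts 371 [0.4257 0.3395 0.1349] axis [ 0.418  0.202 -0.886] top z 0.15861256855960548 ext [0.067 0.026 0.018]
 base ((504.64190673828125, 263.25604248046875), (164.33236694335938, 277.66119384765625), 20.162630081176758)
cam in tool [ 0.07705185  0.0003531  -0.12344886] cam axes in tool
 [[ 0.    -0.954 -0.3  ]
 [ 1.     0.    -0.   ]
 [ 0.    -0.3    0.954]] 61.632072778499584
```

```bash

python3 -m handwheel '[0.083,0.235,0.034,0,0,-0.0226,0.083,0.235,0.034,0,0,-0.0226,0.083,0.235,0.034,0,0,-0.0226,0.083,0.235,0.034,0,0,-0.0226,0.083,0.235,0.034,0,0,-0.0226]' 1
python3 -m handwheel '[0.083,0.235,0.034,0,0,-0.0226,0.083,0.235,0.034,0,0,-0.0226,0.083,0.235,0.034,0,0,-0.0226,0.083,0.235,0.034,0,0,-0.0226,0.083,0.235,0.034,0,0,-0.0226]' >/dev/null
python3 -m handwheel '[0.083,0.235,0.034,0,0,-0.0226,0.083,0.235,0.034,0,0,-0.0226,0.083,0.235,0.034,0,0,-0.0226,0.083,0.235,0.034,0,0,-0.0226,0.083,0.235,0.034,0,0,-0.0226]' >/dev/null
python3 -m handwheel '[0.083,0.235,0.034,0,0,-0.0226,0.083,0.235,0.034,0,0,-0.0226,0.083,0.235,0.034,0,0,-0.0226,0.083,0.235,0.034,0,0,-0.0226,0,0,0,0,0,0]'
python3 - <<'E'
from h import *
import pickle
p,d,c=grab("wrist"); cv2.imwrite("pics/w1.png",p); pickle.dump((p,d,c),open("w1.pkl","wb")); s=ctrl.get_state(); print(s["eef_pos"],s["qpos"])
E
```

```text
time: 0.52
eef_pos: [0.3613, -0.427, 0.2753]
tcp_rot: [0.99, 0.139, -0.0, -0.001]
contact_force: [0.8, 0.2, 0.3]
opening: 1.002
finger_force: 0.0
time: 1.77
eef_pos: [0.5365, 0.0698, 0.3478]
tcp_rot: [0.994, -0.105, 0.001, -0.001]
contact_force: [0.2, -0.9, 0.0]
opening: 1.0
finger_force: 0.0
[0.53583301 0.067423   0.34719495] [-6.28912538e-02 -7.38584562e-02  1.79230234e+00  2.92800313e-04
  1.42321362e+00  1.71846259e+00]
```

View pics/w1.png

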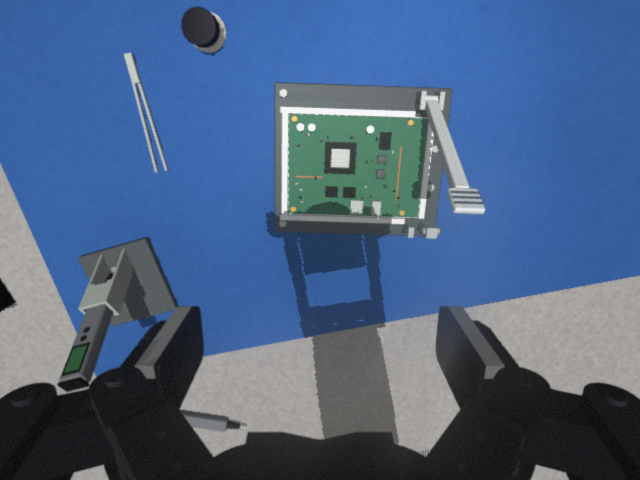

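Wrist view: the fixture is seen squarely, with the lid at (341,158), the hinge at (432,103) and the tab at (467,200). The stand base has corners at (80,257), (150,238) and (177,304). The pen runs from the pocket (105,290) to its top (75,382).

```bash
python3 - <<'E'
from h import *
import pickle
p,d,c=pickle.load(open("w1.pkl","rb"))
hsv=cv2.cvtColor(p,cv2.COLOR_BGR2HSV)
def big(m,box):
    x0,y0,x1,y1=box; z=np.zeros(m.shape,np.uint8); z[y0:y1,x0:x1]=m[y0:y1,x0:x1]
    k,_=cv2.findContours(z,cv2.RETR_EXTERNAL,cv2.CHAIN_APPROX_NONE); return max(k,key=cv2.contourArea).reshape(-1,2)
k=big(cv2.morphologyEx(cv2.inRange(hsv,(55,60,30),(95,255,255)),cv2.MORPH_CLOSE,np.ones((9,9))),(270,95,440,235))
r=cv2.minAreaRect((plane(c,k,.022)[:,:2]*1000).astype(np.float32)); print("board",r)
k=big(cv2.inRange(p,(150,150,150),(255,255,255)),(325,145,357,174)); r=cv2.minAreaRect((plane(c,k,.0255)[:,:2]*1000).astype(np.float32)); print("lid",r, "px",k.mean(0), "depth",deproj(c,d,[(341,158)]))
print("fixbase",plane(c,[(276,83),(452,88)],.012))
print("tab",deproj(c,d,[(455,193),(475,190),(480,206),(460,208),(467,199)]).round(4))
print("bar",deproj(c,d,[(442,130),(450,160)]).round(4))
sb=plane(c,[(80,257),(150,238),(177,304)],.010); print("standbase",sb.round(4))
e=sb[1]-sb[0];print(np.linalg.norm(e),np.degrees(np.arctan2(e[1],e[0])));e=sb[2]-sb[1];print(np.linalg.norm(e),np.degrees(np.arctan2(e[1],e[0])))
uu,vv=np.meshgrid(np.arange(55,125),np.arange(300,390)); uv=np.c_[uu.ravel(),vv.ravel()];P=deproj(c,d,uv);
Q=P[(P[:,2]>.09)&(P[:,2]<.19)&(d[vv.ravel(),uu.ravel()]>0.2)&(uv[:,0]<110)]
mu=np.median(Q,0);Q=Q[np.linalg.norm(Q-mu,axis=1)<.06]
mu=Q.mean(0);w=np.linalg.svd(Q-mu)[2];print("pen",len(Q),mu.round(4),w.round(3),np.ptp((Q-mu)@w.T,axis=0).round(4))
cv2.imwrite("pics/w1c.png",cv2.resize(p[225:400,45:190],None,fx=3.4,fy=3.4,interpolation=cv2.INTER_CUBIC))
E
```

```text
board ((541.6350708007812, 28.762451171875), (149.1167755126953, 109.3348159790039), 76.11979675292969)
lid ((555.4707641601562, 43.63798141479492), (19.756134033203125, 19.519380569458008), 77.94960021972656) px [339.94117647 157.83823529] depth [[0.55539318 0.04255514 0.02621504]]
fixbase [[ 0.64598326  0.09491685  0.012     ]
 [ 0.60154304 -0.08840298  0.012     ]]
tab [[ 0.5281 -0.0353  0.164 ]
 [ 0.526  -0.052   0.1597]
 [ 0.5175 -0.049   0.1761]
 [ 0.5198 -0.0335  0.1782]
 [ 0.5229 -0.0422  0.1692]]
bar [[ 0.5684 -0.0529  0.0844]
 [ 0.5471 -0.045   0.1265]]
standbase [[0.5021 0.3776 0.01  ]
 [0.5076 0.2859 0.01  ]
 [0.4164 0.2816 0.01  ]]
0.0919064656751429 -86.57790720868552
0.0912426994071511 -177.30582759554187
pen 2174 [0.4362 0.3276 0.1291] [[-0.466 -0.016  0.884]
 [ 0.262  0.952  0.155]
 [-0.845  0.304 -0.44 ]] [0.0781 0.0267 0.0188]
```

View pics/w1c.png

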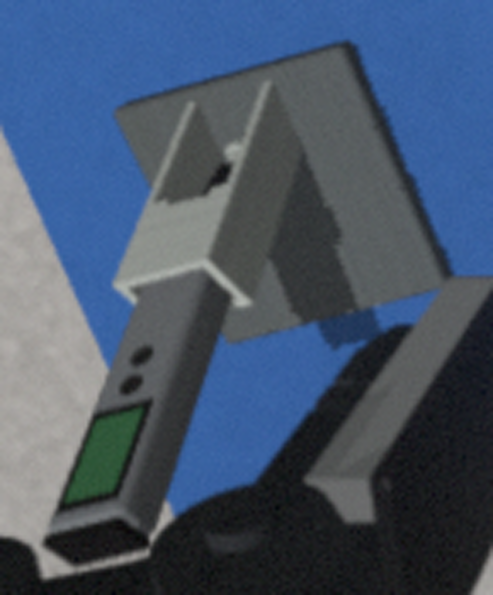

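Confirmed: the pen in the stand has the 16 x 24 mm body with display and buttons. The fixture origin is at (0.5416,0.0285) with yaw -0.243. The stand yaw is about 0.05. The keeper is at about 1.06 rad. Next I close the fingers and go over the hinge side of the tab.

```bash

python3 -m handwheel '[0.026,-0.156,-0.04,0,0,-0.02,0.026,-0.156,-0.04,0,0,0,0.026,-0.156,-0.04,0,0,0,0.026,-0.156,-0.04,0,0,0,0.026,-0.156,-0.04,0,0,0]' 0 40
python3 -m handwheel '[0,0,-0.11,0,0,0,0,0,-0.16,0,0,0,0,0,-0.2,0,0,0,0,0,-0.2,0,0,0,0,0,-0.1,0,0,0]'
python3 -m handwheel '[0,0,0,0,0,0,0,0,0,0,0,0]'
```

```text
time: 2.23
eef_pos: [0.5543, -0.0545, 0.3162]
tcp_rot: [0.992, -0.124, -0.001, 0.0]
contact_force: [0.4, 0.2, 0.6]
opening: 0.299
finger_force: 0.0
time: 2.65
eef_pos: [0.5521, -0.0532, 0.1968]
tcp_rot: [0.992, -0.124, -0.004, -0.0]
contact_force: [-0.0, -0.1, -0.5]
opening: -0.002
finger_force: 0.0
time: 2.82
eef_pos: [0.554, -0.0531, 0.2006]
tcp_rot: [0.992, -0.124, -0.001, -0.0]
contact_force: [-0.6, 0.3, 0.8]
opening: 0.001
finger_force: 0.0
```

```bash

python3 -m handwheel '[-0.028,0.011,-0.015,0,0,0,-0.028,0.011,-0.015,0,0,0,-0.028,0.011,-0.015,0,0,0,-0.028,0.011,-0.015,0,0,0,-0.028,0.011,-0.015,0,0,0]'
python3 -m handwheel '[-0.047,0.012,-0.033,0,0,0,-0.047,0.012,-0.033,0,0,0,-0.047,0.012,-0.033,0,0,0,-0.047,0.012,-0.033,0,0,0,-0.047,0.012,-0.033,0,0,0]'
python3 -m handwheel '[-0.037,0.009,-0.042,0,0,0,-0.037,0.009,-0.042,0,0,0,-0.037,0.009,-0.042,0,0,0,-0.037,0.009,-0.042,0,0,0,-0.037,0.009,-0.042,0,0,0]'
python3 - <<'E'
from h import *
p,d,c=grab("side"); print(ctrl.get_state()["eef_pos"]); q=cv2.resize(p[130:260,255:385],None,fx=4,fy=4,interpolation=cv2.INTER_CUBIC); cv2.imwrite("pics/push1.png",q)
E
```

```text
time: 3.23
eef_pos: [0.5337, -0.0439, 0.191]
tcp_rot: [0.992, -0.123, 0.001, 0.0]
contact_force: [-0.6, 0.7, -0.7]
opening: 0.002
finger_force: 0.0
time: 3.65
eef_pos: [0.4978, -0.0349, 0.165]
tcp_rot: [0.992, -0.123, -0.0, -0.0]
contact_force: [-0.1, -0.7, 0.4]
opening: 0.001
finger_force: 0.1
time: 4.07
eef_pos: [0.4705, -0.0283, 0.1335]
tcp_rot: [0.992, -0.123, 0.0, 0.0]
contact_force: [-0.4, -0.6, -0.1]
opening: 0.0
finger_force: 0.1
[ 0.46865356 -0.02775833  0.13190995]
```

View pics/push1.png

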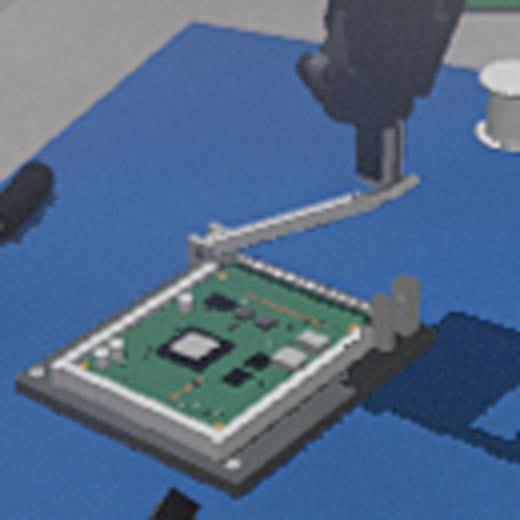

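The fingertips rest on the tab's inner part (crop (380,185)) and the bar has swung most of the way down. I continue the arc.

```bash

python3 -m handwheel '[-0.027,0.006,-0.051,0,0,0,-0.027,0.006,-0.051,0,0,0,-0.027,0.006,-0.051,0,0,0,-0.027,0.006,-0.051,0,0,0,-0.027,0.006,-0.051,0,0,0]'
python3 -m handwheel '[-0.02,0.004,-0.032,0,0,0,-0.02,0.004,-0.032,0,0,0,-0.015,0.003,-0.032,0,0,0,-0.01,0.002,-0.033,0,0,0,0,0,0,0,0,0]'
python3 -m handwheel '[-0.01,0.002,-0.03,0,0,0,-0.01,0.002,-0.03,0,0,0,-0.01,0.002,-0.03,0,0,0,-0.005,0.001,-0.03,0,0,0,0,0,0,0,0,0]'
```

```text
time: 4.53
eef_pos: [0.4503, -0.0238, 0.0951]
tcp_rot: [0.992, -0.123, -0.0, -0.0]
contact_force: [-0.6, -0.7, -0.4]
opening: -0.004
finger_force: 0.1
time: 4.95
eef_pos: [0.4401, -0.0217, 0.0755]
tcp_rot: [0.992, -0.123, -0.001, -0.0]
contact_force: [-0.3, 0.1, 0.1]
opening: 0.0
finger_force: 0.0
time: 5.37
eef_pos: [0.4348, -0.0207, 0.0576]
tcp_rot: [0.992, -0.123, -0.001, -0.0]
contact_force: [-0.9, -0.1, 0.1]
opening: 0.001
finger_force: 0.0
```

```bash

python3 -m handwheel '[0,0,-0.015,0,0,0,0,0,-0.015,0,0,0,0,0,-0.01,0,0,0,0,0,0,0,0,0]'
python3 -m handwheel '[0,0,-0.015,0,0,0,0,0,-0.015,0,0,0,0,0,0,0,0,0]'
python3 - <<'E'
from h import *
p,d,c=grab("side"); print(ctrl.get_state()["eef_pos"]); q=cv2.resize(p[130:260,255:385],None,fx=4,fy=4,interpolation=cv2.INTER_CUBIC); cv2.imwrite("pics/push2.png",q)
E
```

```text
time: 5.7
eef_pos: [0.4351, -0.0208, 0.052]
tcp_rot: [0.992, -0.123, -0.001, -0.0]
contact_force: [-0.4, -0.3, -0.2]
opening: 0.001
finger_force: 0.0
time: 5.95
eef_pos: [0.4356, -0.0209, 0.0505]
tcp_rot: [0.992, -0.123, -0.002, -0.0]
contact_force: [-9.3, 2.1, 22.6]
opening: 0.0
finger_force: 11.2
[ 0.43563173 -0.02085405  0.05055076]
```

View pics/push2.png

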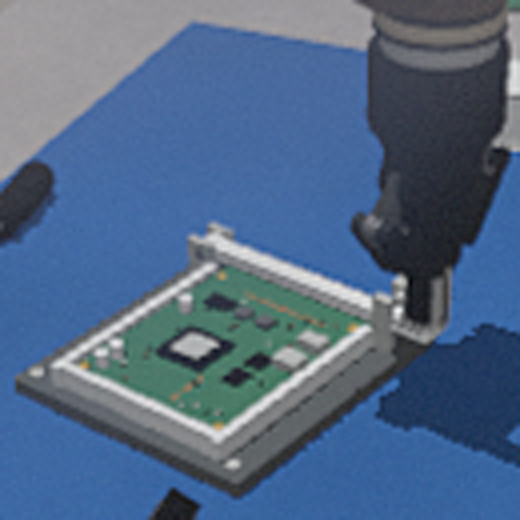

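The bar lies level in the catch and was pressed against its stop at 22 N, with the tip height matching shut. I retreat up and over for a close look at the pen and the bar.

```bash

python3 -m handwheel '[0,0,0.1,0,0,0,0,0,0.2,0,0,0,0,0,0.25,0,0,0,0,0,0.25,0,0,0]'
python3 -m handwheel '[0.076,0.214,0.107,0,0,0.019,0.076,0.214,0.107,0,0,0.019,0.076,0.214,0.107,0,0,0.019,0.076,0.214,0.107,0,0,0.019,0.076,0.214,0.107,0,0,0.019]' 0.75
python3 -m handwheel '[0.076,0.214,0.107,0,0,0.019,0.076,0.214,0.107,0,0,0.019,0.076,0.214,0.107,0,0,0.019,0.076,0.214,0.107,0,0,0.019,0.076,0.214,0.107,0,0,0.019]' >/dev/null
python3 -m handwheel '[0,0,0,0,0,0,0,0,0,0,0,0]'
python3 - <<'E'
from h import *
import pickle
s=ctrl.get_state();p,d,c=grab("wrist"); print(s["eef_pos"],s["qpos"]); cv2.imwrite("pics/w2.png",p);pickle.dump((p,d,c),open("w2.pkl","wb"))
E
```

```text
time: 6.33
eef_pos: [0.4348, -0.0206, 0.1686]
tcp_rot: [0.992, -0.123, -0.001, -0.0]
contact_force: [0.2, -0.7, 0.4]
opening: 0.003
finger_force: 0.0
time: 6.75
eef_pos: [0.4929, 0.1411, 0.2492]
tcp_rot: [0.999, -0.048, 0.0, 0.0]
contact_force: [1.0, -0.3, 0.1]
opening: 0.708
finger_force: 0.0
time: 7.33
eef_pos: [0.5502, 0.3016, 0.3291]
tcp_rot: [1.0, 0.027, 0.001, -0.0]
contact_force: [-0.9, -0.9, 0.3]
opening: 0.751
finger_force: 0.0
[0.55015319 0.30161927 0.32913006] [ 3.40069709e-01  1.33120472e-01  1.61265519e+00 -2.61017514e-04
  1.39459028e+00  1.85720543e+00]
```

View pics/w2.png

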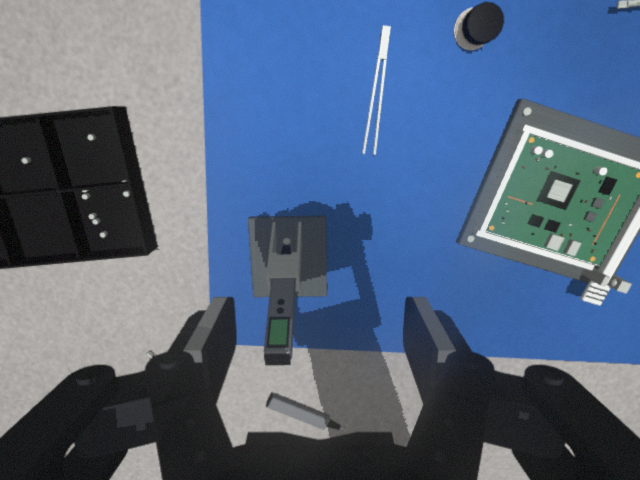

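The bar is seen shut, with the tab at (597,292) in line with the catch. The pen is at (280,320) with its display up-facing and its top edge near row 360. The stand base is at (288,256).

```bash
python3 - <<'E'
from h import *
import pickle
p,d,c=pickle.load(open("w2.pkl","rb"))
sb=plane(c,[(248,217),(327,216),(327,296)],.010); print("base",sb.round(4))
e=sb[1]-sb[0];print(np.linalg.norm(e),np.degrees(np.arctan2(e[1],e[0]))+90);e=sb[2]-sb[1];print(np.linalg.norm(e),np.degrees(np.arctan2(e[1],e[0]))+180)
uu,vv=np.meshgrid(np.arange(250,310),np.arange(270,375)); uv=np.c_[uu.ravel(),vv.ravel()];P=deproj(c,d,uv);
yaw=np.radians(3); ex=np.array([np.cos(yaw),np.sin(yaw),0]);ey=np.array([-ex[1],ex[0],0]);ez=np.array([0,0,1])
a=np.radians(25); pz=-np.sin(a)*ex+np.cos(a)*ez; px=np.cos(a)*ex+np.sin(a)*ez
m=(P[:,2]>.085)&(P[:,2]<.19)
# coordinates relative to the stand centre
o=np.array([.4553,.3282,0]); q=(P-o)@np.c_[px,ey,pz]
f=m&(q[:,2]>.1); med=np.median(q[m],0); print("median px,ey,pz",med.round(4),m.sum())
for lo in np.arange(.09,.18,.01):
    s=m&(q[:,2]>=lo)&(q[:,2]<lo+.01)
    if s.sum()>5: print(lo.round(3),s.sum(),"x pct",np.percentile(q[s,0],[5,50,95]).round(4),"y",np.percentile(q[s,1],[2,50,98]).round(4))
face=m&(abs(q[:,0]-med[0])<.004); Q=P[face]; mu=Q.mean(0); w=np.linalg.svd(Q-mu)[2]; print("face",mu.round(4),w.round(3)); print("zmax",np.percentile(q[m,2],[95,99,99.8]).round(4))
# two-view check of top front edge corners
p1,d1,c1=pickle.load(open("w1.pkl","rb"))
E
```

```text
base [[0.504  0.3804 0.01  ]
 [0.51   0.2907 0.01  ]
 [0.41   0.2847 0.01  ]]
0.08990268663805143 3.853185443038413
0.10019176148365529 3.4201912020215275
median px,ey,pz [0.04   0.004  0.1253] 2201
0.09 214 x pct [0.0348 0.0402 0.0414] y [-0.0072  0.004   0.0162]
0.1 219 x pct [0.0382 0.0402 0.0413] y [-0.007   0.004   0.0159]
0.11 241 x pct [0.0372 0.0402 0.0414] y [-0.0073  0.0043  0.0158]
0.12 245 x pct [0.0377 0.0403 0.0414] y [-0.0073  0.0037  0.016 ]
0.13 269 x pct [0.038  0.0403 0.0417] y [-0.0074  0.0037  0.0157]
0.14 293 x pct [0.0374 0.0403 0.0414] y [-0.0075  0.0041  0.0157]
0.15 423 x pct [0.0269 0.0376 0.0403] y [-0.0067  0.004   0.0151]
face [0.4406 0.3318 0.1258] [[-0.43  -0.028  0.903]
 [ 0.054 -0.999 -0.005]
 [-0.901 -0.047 -0.431]]
zmax [0.1564 0.1569 0.1571]
```

```bash

python3 -m handwheel '[-0.147,0.022,-0.066,0.002,-0.0347,0,-0.147,0.022,-0.066,0.002,-0.0347,0,-0.147,0.022,-0.066,0.002,-0.0347,0,-0.147,0.022,-0.066,0.002,-0.0347,0]' 0.75
python3 -m handwheel '[-0.147,0.022,-0.066,0.002,-0.0347,0,-0.147,0.022,-0.066,0.002,-0.0347,0,-0.147,0.022,-0.066,0.002,-0.0347,0,-0.147,0.022,-0.066,0.002,-0.0347,0,0,0,0,0,0,0]'
cat > g.py <<'E'
from h import *
from scipy.spatial.transform import Rotation as Ro
s=ctrl.get_state(); R=Ro.from_quat(s["tcp_rot"]).as_matrix()
yaw=np.radians(3.4);a=np.radians(25); ex=np.array([np.cos(yaw),np.sin(yaw),0]);ey=np.array([-ex[1],ex[0],0]);pz=-np.sin(a)*ex+np.cos(a)*np.array([0,0,1])
G=np.array([.4374,.3315,.1142]); e=(G-s["eef_pos"]); print("to grasp units",(e/.15).round(3),"along",e@pz,"off",((e-(e@pz)*pz)/.15).round(3))
T=np.c_[np.cross(-ey,-pz),-ey,-pz]; print("rotvec units",(Ro.from_matrix(T@R.T).as_rotvec()/(np.pi/2)).round(4),s["qpos"].round(2),s["eef_pos"])
E
python3 g.py
```

```text
time: 7.72
eef_pos: [0.4602, 0.3116, 0.287]
tcp_rot: [0.994, 0.024, 0.109, -0.003]
contact_force: [-0.5, 1.0, -0.3]
opening: 0.746
finger_force: 0.0
time: 8.13
eef_pos: [0.3671, 0.3238, 0.2426]
tcp_rot: [0.977, 0.026, 0.212, -0.004]
contact_force: [-0.6, -0.7, -0.2]
opening: 0.751
finger_force: 0.0
to grasp units [ 0.469  0.052 -0.856] along -0.1462251989664312 off [0.057 0.027 0.028]
rotvec units [ 0.0021 -0.005   0.004 ] [ 0.62 -0.29  2.2  -0.3   0.88  2.29] [0.36709202 0.32375272 0.24259996]
```

```bash

python3 -m handwheel '[0.057,0.027,0.028,0.002,-0.005,0.004,0,0,0,0,0,0,0.06,0.003,-0.13,0,0,0,0.06,0.003,-0.13,0,0,0,0,0,0,0,0,0]'
python3 g.py
python3 - <<'E'
from h import *
import pickle
pickle.dump(grab("wrist"),open("w3.pkl","wb"))
p,d,c=pickle.load(open("w3.pkl","rb"))
o=np.array([.4553,.3282,0]);y=np.radians(3.4);ex=np.array([np.cos(y),np.sin(y),0]);ey=np.array([-ex[1],ex[0],0]);ez=np.array([0,0,1.]);a=np.radians(25)
pz=-np.sin(a)*ex+np.cos(a)*ez; px=np.cos(a)*ex+np.sin(a)*ez
G=np.array([.4374,.3315,.1142])
uu,vv=np.meshgrid(np.arange(0,640,2),np.arange(0,480,2));uv=np.c_[uu.ravel(),vv.ravel()];P=deproj(c,d,uv);q=(P-G)@np.c_[px,ey,pz]
m=(abs(q[:,0]-.005)<.02)&(abs(q[:,1])<.025)&(q[:,2]>-.03)&(q[:,2]<.07)
for lo in np.arange(-.03,.06,.01):
    s=m&(q[:,2]>=lo)&(q[:,2]<lo+.01)
    if s.sum()>5: print(lo.round(3),s.sum(),np.percentile(q[s,0],[5,50,95]).round(4),np.percentile(q[s,1],[2,50,98]).round(4),q[s,2].max().round(4))
E
```

```text
time: 8.55
eef_pos: [0.4012, 0.3299, 0.2118]
tcp_rot: [0.976, 0.026, 0.218, -0.007]
contact_force: [-0.5, -1.0, -0.6]
opening: 0.748
finger_force: 0.0
to grasp units [ 0.241  0.011 -0.651] along -0.10381159331033335 off [-0.051 -0.006 -0.024]
rotvec units [-0.0018  0.0024  0.0028] [ 0.59 -0.18  2.18 -0.31  0.78  2.29] [0.40119535 0.32986292 0.21184536]
-0.03 37 [0.0071 0.008  0.0084] [-0.0104  0.0014  0.0118] -0.02
-0.02 47 [0.0074 0.0081 0.0085] [-0.0102  0.0001  0.0114] -0.0102
-0.01 48 [0.0064 0.0081 0.0088] [-0.0098  0.0013  0.0122] -0.0001
0.0 55 [0.0071 0.0081 0.0085] [-0.0104  0.0001  0.0116] 0.0099
0.01 61 [0.0069 0.0083 0.0086] [-0.0108  0.0001  0.0114] 0.02
0.02 71 [0.0068 0.0082 0.0086] [-0.0106  0.0012  0.0119] 0.03
0.03 107 [0.0037 0.0078 0.0086] [-0.011   0.0001  0.0123] 0.0399
0.04 351 [-0.0061  0.0015  0.0071] [-0.0109  0.0011  0.0111] 0.0473
```

```bash

python3 -m handwheel '[-0.051,-0.003,-0.024,-0.002,0.002,0.003,0,0,0,0,0,0]' >/dev/null
python3 -m handwheel '[0.036,0.002,-0.078,0,0,0,0.036,0.002,-0.078,0,0,0,0.036,0.002,-0.078,0,0,0,0,0,0,0,0,0,0,0,0,0,0,0]'
python3 g.py
```

```text
time: 9.18
eef_pos: [0.4084, 0.332, 0.1765]
tcp_rot: [0.975, 0.03, 0.219, -0.008]
contact_force: [-0.0, -0.7, 0.4]
opening: 0.75
finger_force: 0.0
to grasp units [ 0.193 -0.003 -0.415] along -0.06866124499851131 off [ 0.    -0.015 -0.   ]
rotvec units [-0.0018  0.0032 -0.0023] [ 0.58 -0.12  2.2  -0.33  0.7   2.31] [0.40841299 0.33197148 0.17647927]
```

```bash

python3 -m handwheel '[0.039,-0.001,-0.083,-0.002,0.003,-0.002,0.039,-0.001,-0.083,0,0,0,0.039,0,-0.083,0,0,0,0.038,0,-0.083,0,0,0,0.038,0,-0.083,0,0,0]'
python3 -m handwheel '[0,0,0,0,0,0,0,0,0,0,0,0]'
python3 g.py
```

```text
time: 9.6
eef_pos: [0.4383, 0.3324, 0.1152]
tcp_rot: [0.976, 0.029, 0.218, -0.007]
contact_force: [-0.6, 0.6, 0.1]
opening: 0.754
finger_force: 0.0
time: 9.77
eef_pos: [0.4375, 0.3318, 0.1145]
tcp_rot: [0.976, 0.029, 0.217, -0.006]
contact_force: [-0.2, 0.8, 0.3]
opening: 0.75
finger_force: 0.0
to grasp units [-0.001 -0.002 -0.002] along -0.00017880641981374263 off [-0.001 -0.002 -0.001]
rotvec units [ 0.0002  0.0004 -0.0003] [ 0.55  0.03  2.18 -0.38  0.57  2.34] [0.43750943 0.3318114  0.11445684]
```

```bash

python3 -m handwheel '[0,0,0,0,0,0,0,0,0,0,0,0,0,0,0,0,0,0,0,0,0,0,0,0,0,0,0,0,0,0]' 0.1 40
python3 -m handwheel '[0,0,0,0,0,0,0,0,0,0,0,0,0,0,0,0,0,0]'
python3 -m handwheel '[-0.034,-0.002,0.0725,0,0,0,-0.034,-0.002,0.0725,0,0,0,-0.034,-0.002,0.0725,0,0,0,-0.034,-0.002,0.0725,0,0,0,-0.034,-0.002,0.0725,0,0,0]'
python3 -m handwheel '[-0.034,-0.002,0.0725,0,0,0,-0.034,-0.002,0.0725,0,0,0,-0.034,-0.002,0.0725,0,0,0,-0.034,-0.002,0.0725,0,0,0,0,0,0,0,0,0]'
python3 g.py
```

```text
time: 10.18
eef_pos: [0.4377, 0.332, 0.115]
tcp_rot: [0.976, 0.029, 0.217, -0.007]
contact_force: [-4.2, -0.6, 5.6]
opening: 0.276
finger_force: 37.3
time: 10.43
eef_pos: [0.4377, 0.332, 0.115]
tcp_rot: [0.976, 0.029, 0.217, -0.007]
contact_force: [-3.4, -0.9, 6.4]
opening: 0.273
finger_force: 37.3
time: 10.85
eef_pos: [0.4113, 0.3298, 0.1681]
tcp_rot: [0.976, 0.029, 0.216, -0.006]
contact_force: [-0.6, -0.3, -0.1]
opening: 0.276
finger_force: 38.1
time: 11.27
eef_pos: [0.3917, 0.3295, 0.2139]
tcp_rot: [0.975, 0.029, 0.218, -0.007]
contact_force: [0.3, -0.3, -1.2]
opening: 0.276
finger_force: 38.1
to grasp units [ 0.305  0.013 -0.664] along -0.10964047499548642 off [-0.004 -0.005 -0.002]
rotvec units [-0.0012  0.0022 -0.0007] [ 0.6  -0.2   2.19 -0.31  0.79  2.29] [0.39171755 0.32954138 0.21385613]
```

The pen is held and drawn out 110 mm along its axis. I carry it over the chip, turning it upright.

```bash

python3 -m handwheel '[0.03,-0.05,0.08,0,0,0,0.08,-0.12,0.06,-0.001,0.0278,0,0.109,-0.19,0.02,-0.002,0.0278,0,0.109,-0.19,0,-0.002,0.0278,0,0.109,-0.19,0,-0.002,0.0278,0]'
python3 -m handwheel '[0.109,-0.19,0,-0.002,0.0278,0,0.109,-0.19,0,-0.002,0.0278,0,0.109,-0.19,0,-0.002,0.0278,0,0.109,-0.19,0,-0.002,0.0278,0,0.109,-0.19,0,-0.002,0.0278,0]'
python3 -m handwheel '[0.109,-0.19,0,-0.002,0.0278,0,0.08,-0.15,0,-0.002,0.0278,0,0.03,-0.07,0,0,0,0,0,0,0,0,0,0,0,0,0,0,0,0]'
cat > k.py <<'E'
from h import *
from scipy.spatial.transform import Rotation as Ro
s=ctrl.get_state();R=Ro.from_quat(s["tcp_rot"]).as_matrix(); print(s["eef_pos"],"toolz",R[:,2].round(4),"F",s["contact_force"].round(2),s["opening"])
p,d,c=grab("wrist")
print("pen px expected foot",proj(c,[s["eef_pos"]+R[:,2]*.104]).round(0),"lid px",proj(c,[[.5555,.0436,.0255]]).round(0))
uu,vv=np.meshgrid(np.arange(640),np.arange(480));uv=np.c_[uu.ravel(),vv.ravel()];P=deproj(c,d,uv);q=(P-s["eef_pos"])@R
m=(abs(q[:,0])<.02)&(abs(q[:,1])<.018)&(q[:,2]>.02)&(q[:,2]<.106)
for lo in np.arange(.02,.11,.01):
    t=m&(q[:,2]>=lo)&(q[:,2]<lo+.01)
    if t.sum()>5: print("pen",lo.round(3),t.sum(),"x",np.percentile(q[t,0],[5,50,95]).round(4),"y",np.percentile(q[t,1],[2,50,98]).round(4),q[t,2].max().round(4))
hsv=cv2.cvtColor(p,cv2.COLOR_BGR2HSV); L=proj(c,[[.5555,.0436,.0255]])[0]
g=cv2.inRange(p,(140,140,140),(255,255,255)); g[np.hypot(uu-L[0],vv-L[1])>45]=0
for k in cv2.findContours(g,cv2.RETR_EXTERNAL,cv2.CHAIN_APPROX_NONE)[0]:
    if cv2.contourArea(k)>200:
        X=plane(c,k.reshape(-1,2),.0255); print("lid?",cv2.minAreaRect((X[:,:2]*1000).astype(np.float32)))
cv2.imwrite("pics/k%d.png"%(s["time"]*100),p)
E
python3 k.py
```

```text
time: 11.68
eef_pos: [0.4574, 0.2168, 0.2354]
tcp_rot: [0.991, 0.03, 0.13, -0.004]
contact_force: [0.7, 0.6, -1.1]
opening: 0.275
finger_force: 38.2
time: 12.1
eef_pos: [0.5392, 0.0735, 0.2345]
tcp_rot: [0.999, 0.03, 0.02, 0.001]
contact_force: [0.9, 0.4, -0.9]
opening: 0.276
finger_force: 38.2
time: 12.52
eef_pos: [0.5711, 0.014, 0.2344]
tcp_rot: [0.999, 0.03, -0.023, 0.002]
contact_force: [0.7, -0.2, -1.4]
opening: 0.274
finger_force: 38.2
[0.57109139 0.01399527 0.23440124] toolz [-0.0461 -0.0063 -0.9989] F [ 0.74 -0.18 -1.36] 0.2735908850914138
pen px expected foot [[319. 243.]] lid px [[282. 207.]]
pen 0.02 608 x [0.0065 0.0076 0.0082] y [-0.0111  0.0004  0.0113] 0.03
pen 0.03 525 x [0.0068 0.0077 0.0082] y [-0.0111 -0.      0.0113] 0.04
pen 0.04 430 x [0.0069 0.0078 0.0082] y [-0.011  -0.      0.0114] 0.05
pen 0.05 378 x [0.0067 0.0078 0.0083] y [-0.0112  0.0002  0.0115] 0.06
pen 0.06 233 x [0.0069 0.0079 0.0082] y [-0.0111  0.0005  0.0112] 0.07
pen 0.07 70 x [0.0048 0.0063 0.0071] y [-0.0041 -0.      0.0047] 0.08
pen 0.08 63 x [0.0034 0.0051 0.0059] y [-0.0045 -0.0001  0.0043] 0.09
pen 0.09 15 x [0.0035 0.0044 0.0048] y [-0.0028 -0.0001  0.0032] 0.0939
pen 0.1 68 x [0.0004 0.0024 0.004 ] y [-0.0037 -0.0001  0.0039] 0.1054
```

```bash

python3 -m handwheel '[-0.052,0.098,0,0.002,-0.015,0,-0.052,0.098,0,0.002,-0.0145,0,0,0,-0.1,0,0,0,0,0,-0.1,0,0,0,0,0,0,0,0,0]'
python3 - <<'E'
from h import *
import time
ctrl.get_state()
E
sed -i 's/(140,140,140)/(120,120,120)/; s/>200:/>60:/; s/print("lid?",/print("lid?",cv2.contourArea(k),/' k.py; python3 k.py
```

```text
time: 12.98
eef_pos: [0.5529, 0.0455, 0.2024]
tcp_rot: [0.999, 0.032, -0.002, -0.0]
contact_force: [-0.7, 0.5, -1.2]
opening: 0.278
finger_force: 38.2
[0.55288969 0.04549882 0.20243643] toolz [-3.8e-03 -1.0e-04 -1.0e+00] F [-0.67  0.53 -1.19] 0.2780575795967263
pen px expected foot [[319. 243.]] lid px [[322. 208.]]
pen 0.02 614 x [0.0066 0.0077 0.0081] y [-0.0111  0.      0.0113] 0.03
pen 0.03 511 x [0.0066 0.0077 0.0082] y [-0.011   0.      0.0115] 0.04
pen 0.04 437 x [0.0068 0.0077 0.0082] y [-0.0111  0.0004  0.0115] 0.05
pen 0.05 379 x [0.0068 0.0078 0.0083] y [-0.011   0.0005  0.0115] 0.06
pen 0.06 230 x [0.0068 0.0078 0.0082] y [-0.0111 -0.      0.0113] 0.0695
pen 0.07 74 x [0.0047 0.0063 0.007 ] y [-0.0043 -0.      0.0042] 0.08
pen 0.08 58 x [0.0033 0.0051 0.0058] y [-0.0044 -0.      0.0049] 0.0898
pen 0.09 22 x [0.0027 0.0042 0.0049] y [-0.0038 -0.0001  0.0037] 0.0942
pen 0.1 68 x [0.0005 0.0024 0.004 ] y [-0.0036 -0.0001  0.0039] 0.1053
lid? 588.5 ((555.97998046875, 43.50647735595703), (20.657440185546875, 20.14098358154297), 76.53453063964844)
```

```bash

python3 -m handwheel '[0.02,-0.013,-0.1,0,-0.002,0,0,0,-0.1,0,0,0,0,0,-0.1,0,0,0,0,0,-0.1,0,0,0,0,0,-0.03,0,0,0]'
python3 -m handwheel '[0,0,0,0,0,0,0,0,0,0,0,0,0,0,0,0,0,0]'
python3 k.py | grep -v "^pen"
```

```text
time: 13.45
eef_pos: [0.5578, 0.0421, 0.1396]
tcp_rot: [1.0, 0.031, 0.001, 0.0]
contact_force: [-0.1, -0.8, -1.0]
opening: 0.276
finger_force: 38.2
time: 13.7
eef_pos: [0.5599, 0.0415, 0.1427]
tcp_rot: [1.0, 0.03, 0.004, 0.001]
contact_force: [-0.2, -0.8, -1.2]
opening: 0.275
finger_force: 38.2
[0.55993306 0.04146096 0.14269902] toolz [ 0.0076 -0.0012 -1.    ] F [-0.18 -0.83 -1.17] 0.27469233976695295
lid? 140.0 ((563.6150512695312, 42.19197082519531), (8.49693775177002, 20.076078414916992), 3.478764295578003)
```

```bash

python3 -m handwheel '[-0.026,0.014,0,0.001,0.0045,0,0,0,0,0,0,0,0,0,0,0,0,0,0,0,0,0,0,0,0,0,0,0,0,0]'
python3 -m handwheel '[0,0,0,0,0,0,0,0,0,0,0,0,0,0,0,0,0,0,0,0,0,0,0,0]' >/dev/null
python3 k.py | grep -v "^pen 0.0[2-5]"
```

```text
time: 14.17
eef_pos: [0.5552, 0.0434, 0.1412]
tcp_rot: [1.0, 0.03, -0.001, -0.0]
contact_force: [0.7, -0.7, -2.1]
opening: 0.272
finger_force: 38.2
[0.55516043 0.04340203 0.14100749] toolz [-2.2e-03  6.0e-04 -1.0e+00] F [ 0.36 -0.2  -1.69] 0.27749156993658103
pen px expected foot [[319. 243.]] lid px [[319. 236.]]
pen 0.06 232 x [0.0068 0.0078 0.0083] y [-0.0112 -0.      0.0113] 0.0698
pen 0.07 73 x [0.0043 0.0064 0.0071] y [-0.0043  0.0005  0.0047] 0.0799
pen 0.08 60 x [0.0034 0.0051 0.006 ] y [-0.0044 -0.      0.0044] 0.0898
pen 0.09 17 x [0.003  0.0045 0.0048] y [-0.0033 -0.0001  0.0037] 0.094
pen 0.1 65 x [0.0005 0.0024 0.004 ] y [-0.0036  0.0005  0.0039] 0.1053
lid? 322.0 ((561.02587890625, 42.3773307800293), (20.208051681518555, 9.54170036315918), 76.53105163574219)
```

```bash

cat > f.py <<'E'
from h import *
a=[]
for i in range(6):
    imaging.read_camera("wrist"); s=ctrl.get_state(); a.append(np.r_[s["eef_pos"]*1000,s["contact_force"]])
print("mean mm,N",np.mean(a,0).round(2),"t",s["time"])
E
python3 f.py
python3 -m handwheel '[0.005,0.001,-0.02,0,-0.001,0,0,0,-0.02,0,0,0,0,0,-0.015,0,0,0,0,0,0,0,0,0,0,0,0,0,0,0]' >/dev/null; python3 f.py
python3 -m handwheel '[0,0,-0.01,0,0,0,0,0,-0.01,0,0,0,0,0,0,0,0,0,0,0,0,0,0,0]' >/dev/null; python3 f.py
```

```text
mean mm,N [ 5.5516e+02  4.3430e+01  1.4103e+02 -2.0000e-01 -1.1000e-01 -7.9000e-01] t 14.85
mean mm,N [ 5.5597e+02  4.3570e+01  1.3286e+02  5.0000e-02 -2.0000e-02 -6.8000e-01] t 15.5667
mean mm,N [ 5.5606e+02  4.3560e+01  1.2998e+02  1.0000e-02 -5.0000e-02  8.0000e-02] t 16.2
```

```bash

python3 -m handwheel '[0,0,-0.007,0,0,0,0,0,-0.006,0,0,0,0,0,0,0,0,0,0,0,0,0,0,0]' >/dev/null; python3 f.py
python3 -m handwheel '[0,0,-0.007,0,0,0,0,0,-0.006,0,0,0,0,0,0,0,0,0,0,0,0,0,0,0]' >/dev/null; python3 f.py
```

```text
mean mm,N [ 5.5605e+02  4.3570e+01  1.2798e+02  3.9000e-01 -3.8000e-01  1.0300e+00] t 16.8333
mean mm,N [ 5.5604e+02  4.3570e+01  1.2602e+02  6.2000e-01 -1.0000e-01  1.4400e+00] t 17.4667
```

```bash

python3 -m handwheel '[0,0,0,0,0,0,0,0,0,0,0,0,0,0,0,0,0,0,0,0,0,0,0,0,0,0,0,0,0,0]'; python3 f.py
python3 - <<'E'
from h import *
a=grab("side")[0];b,d,c=grab("wrist")
cv2.imwrite("pics/final.png",np.hstack([cv2.resize(a[130:280,250:400],(400,400),interpolation=cv2.INTER_CUBIC),cv2.resize(b[60:360,200:500],(400,400),interpolation=cv2.INTER_CUBIC)]))
E
python3 k.py
```

```text
time: 17.88
eef_pos: [0.556, 0.0436, 0.1259]
tcp_rot: [1.0, 0.03, -0.0, -0.0]
contact_force: [0.9, -0.3, 1.0]
opening: 0.277
finger_force: 38.3
mean mm,N [ 5.5601e+02  4.3560e+01  1.2596e+02  1.1200e+00 -3.1000e-01  1.7000e+00] t 18.1833
[0.55598777 0.04359885 0.12595646] toolz [-3.e-04  6.e-04 -1.e+00] F [1.39 0.6  1.65] 0.2761915433561027
pen px expected foot [[319. 243.]] lid px [[319. 245.]]
pen 0.02 620 x [0.0067 0.0077 0.0082] y [-0.0109  0.0005  0.0114] 0.03
pen 0.03 513 x [0.0067 0.0078 0.0082] y [-0.0111  0.0005  0.0114] 0.04
pen 0.04 442 x [0.0069 0.0078 0.0082] y [-0.0111  0.      0.0114] 0.05
pen 0.05 371 x [0.0068 0.0079 0.0083] y [-0.0109  0.0005  0.0115] 0.0599
pen 0.06 222 x [0.007  0.0079 0.0084] y [-0.0111  0.      0.0113] 0.07
pen 0.07 74 x [0.0045 0.0064 0.0073] y [-0.0042  0.0005  0.0048] 0.08
pen 0.08 62 x [0.0033 0.005  0.006 ] y [-0.0044 -0.      0.0045] 0.0898
pen 0.09 153 x [-0.0019  0.0037  0.0097] y [-0.0089  0.0005  0.0105] 0.1
pen 0.1 2459 x [-0.0101  0.0082  0.0188] y [-0.0176 -0.0006  0.0175] 0.1058
lid? 203.0 ((561.6152954101562, 42.25516128540039), (20.223661422729492, 8.283767700195312), 76.11698913574219)
```

View pics/final.png

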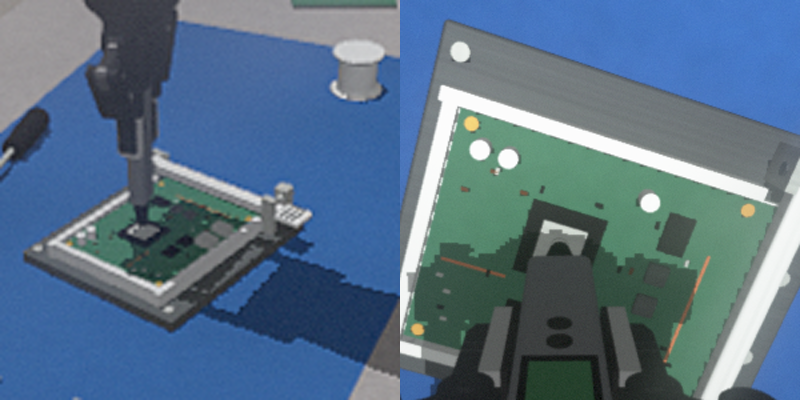

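The pictures show the foot on the middle of the lid (right half, (562,240)), the bar shut in its catch, and the pen upright at about half travel.

```bash
python3 -c "
from plant import ctrl
print(ctrl.sign_off())"
```

```text
the job is handed in; nothing more can be done
None
```

The job is handed in at about 18 s on the robot's clock: the keeper is snapped shut, and the gripper holds the pen upright with its foot pressed about 4 mm (half its travel) on the middle of the processor lid.

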